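# Pass a shot glass through the two-door lock of the glass steriliser

## Task

Load the rinsed shot glass from the drain dish into the ultraviolet steriliser, mouth down as it stands: draw the top shutter back, stand the glass in the lock and shut the shutter fully; only then raise the inner gate all the way and push the rod until the row of glasses presses in the sprung switch plate at the far end of the lane, gently, because glass breaks. Let the rod come back out and shut the gate fully, so that the glass stands upright in the lane behind both shut doors; the two doors must never be open together (ultraviolet light would escape), and the steel cup and the jigger stay where they are.

Things in the scene. Friction and masses are not known exactly. Their poses are not given: they have to be found in the camera images.
- shot_glass: The glass to load: clear shot glass standing mouth down in one of three bays of the drain dish. Round, 46 mm across at the foot (its mouth), 44 at mid height, 40 near the top, 57 high, 70 to 110 g. Origin: centre of its underside, z up. Grip it 35 to 45 mm above its underside, fingers closing across the dish (its x).
- drain_dish: White three-bay dish, 72 (its x) by 204 (its y) by 19 mm high, fixed. Floor 3 mm thick; bay centres at y = -65, 0, +65 mm; rims 5 mm thick. Origin: centre of its underside.
- steel_cup: Steel cup, 56 mm across, 32 high, in another bay. To stay put. Origin: centre of its underside.
- jigger: Steel hourglass jigger, 47 mm across, 78 high, in the third bay. To stay put. Origin: centre of its underside.
- cabinet: White and steel steriliser, fixed. Origin: underside of the inner gate, on the lane's middle line. +y: lock, between the gate and the push plate at y = 120; -y: lane, behind the amber window. Floor z = 18 for both, 54 wide (x +-27), 65 clear height; roof top z = 87, rails 95. Outside x -31 to 68, y -167 to 134. Roof opening of the lock: y 4 to 122, x +-27.
- lock_floor (a point): Where to stand the glass: centre of the lock's floor, at cabinet (0, 63, 18) mm. 118 mm free inside (cabinet y), 54 wide: lower the glass with the fingers closing along cabinet y, opened to no more than 60 mm there.
- lane_glass: A like shot glass, loose, already in the lane at any place; the new glass pushes it along. Origin: centre of its underside. The two must not be squeezed together with over 20 N.
- shutter (a joint): Outer door: flat grey shutter sliding on the roof along cabinet -y, over the lane. 0 = shut, 0.128 m = fully back; rubs with 2 N, stays where left. While it is over 6 mm open it bars the gate, and a raised gate bars it.
- shutter_grip (a point): Middle of the shutter's black bar: 12 mm thick (cabinet y), 48 long (x), standing on the shutter from z 92 to 116 mm; this point is at cabinet (0, 68, 106) mm when shut and moves with it.
- gate (a joint): Inner door between lock and lane: plate that lifts straight up. 0 = shut, 0.066 m = fully up (needs over 0.058 for glasses to pass under). Rubs with 3 N and stays at any height.
- gate_grip (a point): Grip point of the gate's upright black knob, on an arm in front of the cabinet, at cabinet (-66, -3.5, 98) mm when shut: 16 mm thick below, 21 mm head, from 13 mm below this point to 20 mm above it. Grip it to lift; to shut, its top may be pressed down.
- push_rod (a joint): Push rod through the lock's end wall; 0 = out, grows as it is pushed along cabinet -y, at most 0.166 m. At 0 its 48 mm wide push plate faces the gate at cabinet y = 120; a soft spring (1.2 to 2.5 N) brings it back when let go.
- rod_paddle (a point): On the outer face of the rod's black paddle (the face looking to cabinet +y, pushed to drive the rod in); paddle 9 mm thick, 44 wide, from z 34 to 100 mm; this point is at cabinet (0, 311, 80) mm with the rod out.
- limit_plate (a joint): Yellow sprung switch plate at the end of the lane: 0 = untouched, pressed in by the row of glasses, switches at 3 mm (5 N), hits its stop at 8 mm (9 N). Clamped at a different place each time, untouched face at cabinet y = -102 to -124 mm, not shown: it must be felt (rod in about 134 to 160 mm).

How it is judged:
On the way, in this order (a step that is already met when the one before it is completed fails the run):
1. the glass stands upright on the floor of the lock, let go, with the gate shut (angle between shot_glass's own z axis and vertical below 0.12 rad and z of shot_glass in the frame of cabinet between 0.013 and 0.024 m and y of shot_glass in the frame of cabinet between 0.026 and 0.1 m and x of shot_glass in the frame of cabinet between -0.012 and 0.012 m and contact force between the fingers and shot_glass below 0.3 N and value of joint gate below 0.005 m), for 0.1 s.
2. the shutter is shut over the glass in the lock (angle between shot_glass's own z axis and vertical below 0.12 rad and z of shot_glass in the frame of cabinet between 0.013 and 0.024 m and y of shot_glass in the frame of cabinet between 0.026 and 0.1 m and x of shot_glass in the frame of cabinet between -0.012 and 0.012 m and value of joint each of shutter, gate below 0.005 m), for 0.1 s.
3. the gate is raised, the shutter being shut (value of joint gate above 0.058 m and value of joint shutter below 0.005 m), for 0.1 s.
4. the row, with the new glass in the lane, presses the switch plate in by 3 mm, the shutter being shut (angle between shot_glass's own z axis and vertical below 0.12 rad and z of shot_glass in the frame of cabinet between 0.013 and 0.024 m and y of shot_glass in the frame of cabinet between -0.1 and -0.027 m and value of joint limit_plate above 0.003 m and value of joint shutter below 0.005 m), for 0.1 s.
At the end, for the whole second after the job is handed in: the glass stands upright (within 0.12 rad) and at rest on the lane's floor, wholly past the gate (its centre over 27 mm); the shutter is shut within 5 mm, the gate within 4 mm, and the push rod is back out within 10 mm (angle between shot_glass's own z axis and vertical below 0.12 rad and z of shot_glass in the frame of cabinet between 0.013 and 0.024 m and y of shot_glass in the frame of cabinet between -0.1 and -0.027 m and value of joint shutter below 0.005 m and value of joint gate below 0.004 m and value of joint push_rod below 0.01 m and linear speed of shot_glass below 0.02 m/s); the robot touches nothing.
It fails at once if shutter and gate are both open by over 10 mm (value of joint each of shutter, gate above 0.01 m).
It fails at once if the two glasses are squeezed together with over 20 N (contact force between shot_glass and lane_glass above 20 N).
It fails at once if the glass is tipped by over 0.5 rad (angle between shot_glass's own z axis and vertical above 0.5 rad).
It fails at once if the steel cup or the jigger is moved by over 20 mm (distance of any of steel_cup, jigger from where it was at the start of the episode above 0.02 m).
It also fails if it takes over 72 s, if anything falls off the work surface, if the arm or the gripper's body presses on something with over 40 N, if the wrist force passes 120 N, or if a joint passes its speed limit or range.

## Robot

A 6-joint arm with a two-finger parallel gripper is mounted at the origin on a cart in front of the work surface, level with it; the furniture and walls round the work are solid. World frame = base frame: x ahead of the robot, y to its left, z up, the work surface at z = 0. Lengths are in m, angles in rad, forces in N, time in s.
With the tool pointing down it reaches from about 0.25 to 0.775 m from the base axis. Payload 4 kg.
Tool frame: the origin (TCP) lies at the very end of the fingers, on their centre line; the grasp point (between the pads) lies 19 mm behind it (robot.hold_point_z is the distance from the TCP to the grasp point, in m); z points along the fingers, y is the line along which they close (so a half turn about z gives the same grasp; the last joint's range is limited). The gripper opens to 94 mm and grips with 3 to 60 N. Pads are 16 mm wide; open, the fingers measure 119 mm over their backs; the gripper's body (75 mm by 177 mm) begins 78 mm behind the grasp point.
Start: joints at [1.035, 0.087, 1.371, -0, 1.684, -0.103], TCP at [0.231, 0.499, 0.206] pointing down, gripper open.
Joint ranges: [-3.1, 3.1], [-0.76, 2.03], [0.27, 2.55], [-1.08, 4.22], [0.17, 2.65], [-2.57, 2.57]. Speed limits (rad/s): [2.79, 2.79, 3.14, 3.14, 3.14, 3.14].

## Interface

Orientations are given as [roll, pitch, yaw] about the fixed x, y, z axes, in that order (R = Rz(yaw) Ry(pitch) Rx(roll)).
In Python, from bench import robot gives the robot as it stands.
- The arm moves only by the tool carry_out, never from a script. Its argument "steps" is a list of rows, each a list of 3 entries, a list of its own where there are three numbers: the shift along the tool's x, y, z in m, then the turn about the tool's z in units of 10 degrees (1.0 is 10 degrees), then the closure, from -1 (fully open) to 1 (shut). In form: [[[tx, ty, tz], roll, jaw], ...]. A call has 1 to 10 rows; each row is the pose to reach, as a shift and turn from the pose commanded when the call began, along the tool's axes at that moment; what a row does not reach only later rows make up. A row lasts 1/8 s, in which the tool goes at most 62.5 mm and 10.7 degrees, less where a joint would pass 70% of its speed; a pose out of reach is approached as far as the arm can. A call with a gripper value outside its range is refused whole. The fingers move at their own pace and stop on an object; the grip force is fixed at half the most. Time passes only in rows, so rows that repeat a pose let the fingers close. It gives the time, the measured TCP pose, the force, the opening and the grip force at its end, in the units of the state.
- robot.get_obs(): the state, without advancing time (a new reading comes with each control period).
- robot.snapshot(name): name is "side" or "top" or "wrist"; returns a dict with "image" (400x640x3 uint8, red, green, blue), "z_map" (400x640 float32, m along the optical axis (not along the pixel's ray), 0 where there is no reading), "mtx" (3x3 intrinsics, pixels), "D" ([k1, k2, p1, p2, k3] as OpenCV has them; the pictures are not rectified), "R" (3x3) and "t" (3): a world point X has camera coordinates R X + t. Camera axes: x right, y down, z forward; pixel columns grow to the right and rows downward; lengths in m; the calibration is good to about 2 mm. A picture is of the moment at which its call begins.
- robot.close_job(): hands the job in; it is judged then, once.
The state is a dict: "time": time; "joint_positions": joint angles; "qvel": joint speeds; "joint_torque": joint torques, N m; "tool_pos": TCP position; "ee_rot": TCP orientation; "wrist_force": force on the tool from outside, world axes, zero at the start; "wrist_torque": the same for the moment, N m; "width": finger opening in m; "finger_force": force on a finger pad.
Only numpy, scipy, OpenCV 4.12 (cv2) and the standard library are available. Lean on these libraries where they do the work, as an engineer would, in place of code of your own. Each camera call takes 0.05 s, during which the arm holds its last target. There are 200 camera calls.

## Working session

There is one attempt and no reset: what is moved stays moved. The work goes in short steps, Python scripts to look and compute and a tool call to move; the robot and the scene stay as the last step left them, time stands still between calls to the robot, and variables do not carry over. Pictures are saved under pics/ and viewed, at most 10 in all, crops included, and the job is handed in when it is done.

Besides the shell and the picture viewer there is one more tool, called after ">>>" in YAML: its name, and indented under it one key for each argument. carry_out: Moves the arm, as the interface text tells. Its arguments: {"type":"object","properties":{"steps":{"type":"array","items":{"type":"array"}}},"required":["steps"]}

```bash
mkdir -p pics; cat > h.py <<'E'
import numpy as np, cv2
from bench import robot
def snap(n):
    s=robot.snapshot(n); return s
def world(s):
    h,w=s['z_map'].shape
    u,v=np.meshgrid(np.arange(w),np.arange(h))
    p=cv2.undistortPoints(np.stack([u,v],-1).reshape(-1,1,2).astype(float),s['mtx'],s['D']).reshape(h,w,2)
    z=s['z_map']; c=np.dstack([p[...,0]*z,p[...,1]*z,z])
    W=(c-np.array(s['t']))@np.array(s['R']); W[z==0]=np.nan
    return W
def save(s,n): cv2.imwrite(f'pics/{n}.png',s['image'][...,::-1])
E
python3 - <<'E'
from h import *
import pickle
print(robot.get_obs())
for n in ['top','side']:
    s=snap(n); save(s,n+'0'); pickle.dump(s,open(n+'0.pkl','wb')); print(n,-np.array(s['R']).T@np.array(s['t']))
E
```

```text
{'time': 0.0, 'joint_positions': array([ 1.03488513e+00,  8.79380838e-02,  1.37223795e+00, -2.18973920e-05,
        1.68361094e+00, -1.03093213e-01]), 'qvel': array([ 0.00081871,  0.00105061, -0.0001349 , -0.00097533,  0.00150322,
        0.00088328]), 'joint_torque': array([-1.28935542e-03, -3.40179062e+01, -3.02426541e+01,  7.15931738e-02,
        3.30430933e-02, -1.49733710e-04]), 'tool_pos': array([0.23041125, 0.49880238, 0.20432171]), 'ee_rot': array([-3.13940774e+00, -2.04170765e-04,  2.70877201e+00]), 'wrist_force': array([-0.43419854,  0.08075593,  0.72386796]), 'wrist_torque': array([ 0.01392852, -0.03585717, -0.01754885]), 'finger_force': 0.0, 'width': 0.09379619080495666}
top [ 0.44437571 -0.04147175  1.09686434]
side [ 0.19105392 -0.71886766  0.73786508]
```

View pics/top0.png

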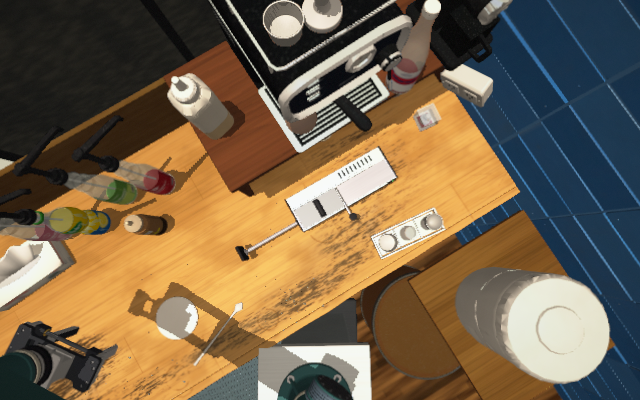

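View pics/side0.png

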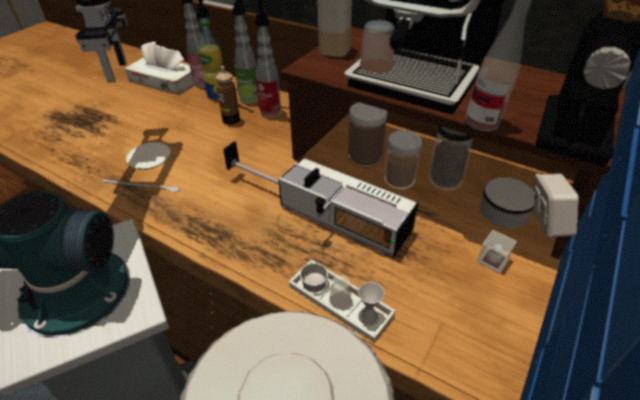

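The top view shows the cabinet at about (342,190), the black shutter bar at (320,208), the gate knob at (353,216), the paddle at (243,252) and the dish at (408,232). In the side view, the glass appears to be in the dish's middle bay at (340,297).

```bash
python3 - <<'E'
from h import *
import pickle
s=pickle.load(open('top0.pkl','rb')); W=world(s)
for u,v in [(320,208),(353,216),(243,252),(388,242),(408,232),(431,221),(300,200),(380,165),(345,190)]:
    print(u,v,W[v,u].round(4), W[v+2,u+2].round(3))
# plane fit of the roof & dish as regions by height
X=W[...,0];Y=W[...,1];Z=W[...,2]
m=np.zeros(Z.shape,bool); m[140:240,280:402]=1
m&=(Z>0.075)&(Z<0.105)
n,l,st,c=cv2.connectedComponentsWithStats(m.astype(np.uint8)); k=1+st[1:,4].argmax()
q=W[l==k][:,:2].astype(np.float32); r=cv2.minAreaRect(q*1000); print('roof',r,cv2.boxPoints(r))
m=np.zeros(Z.shape,bool); m[205:262,368:448]=1; m&=(Z>0.012)&(Z<0.03)
q=W[m][:,:2].astype(np.float32); r=cv2.minAreaRect(q*1000); print('dish',r,cv2.boxPoints(r))
m=np.zeros(Z.shape,bool); m[240:265,230:256]=1; m&=(Z>0.09)&(Z<.11)
print('paddle',W[m].mean(0),m.sum())
m=np.zeros(Z.shape,bool); m[205:225,342:365]=1; m&=(Z>0.09)&(Z<.13)
print('knob',W[m].mean(0),m.sum(), np.nanmax(W[m],0))
m=np.zeros(Z.shape,bool); m[195:220,308:332]=1; m&=(Z>0.105)&(Z<.13)
print('bar',W[m].mean(0),m.sum())
im=s['image'][..., ::-1]
a=cv2.resize(im[150:270,230:450],None,fx=3.6,fy=3.6,interpolation=cv2.INTER_CUBIC)
cv2.imwrite('pics/c1.png',a)
E
```

```text
320 208 [ 0.5324 -0.0289  0.1138] [ 0.527 -0.034  0.111]
353 216 [ 0.5087 -0.115   0.1206] [ 0.503 -0.12   0.12 ]
243 252 [0.4201 0.1858 0.0684] [0.414 0.182 0.059]
388 242 [ 0.4384 -0.223   0.0043] [ 0.433 -0.228  0.006]
408 232 [ 0.465  -0.2697  0.0609] [ 0.459 -0.276  0.058]
431 221 [ 0.4946 -0.3379  0.0483] [ 0.489 -0.343  0.05 ]
300 200 [0.5578 0.0255 0.0885] [0.553 0.02  0.085]
380 165 [ 0.6495 -0.1958  0.087 ] [ 0.644 -0.201  0.085]
345 190 [ 0.5831 -0.0981  0.083 ] [ 0.577 -0.103  0.089]
roof ((578.2926025390625, -91.24916076660156), (123.02009582519531, 301.0605773925781), 28.619104385375977) [[ 452.19595    11.427465]
 [ 596.39935  -252.85052 ]
 [ 704.3893   -193.92578 ]
 [ 560.18585    70.3522  ]]
dish ((463.64080810546875, -277.40826416015625), (72.1483383178711, 203.2949981689453), 23.506860733032227) [[ 390.01733 -198.58476]
 [ 471.10333 -385.00876]
 [ 537.2643  -356.23175]
 [ 456.17828 -169.80777]]
paddle [0.4177766  0.18845874 0.09799576] 61
knob [ 0.51243153 -0.11038655  0.11335759] 61 [ 0.54120526 -0.08794349  0.12242227]
bar [ 0.53473447 -0.02568412  0.11468788] 82
```

View pics/c1.png

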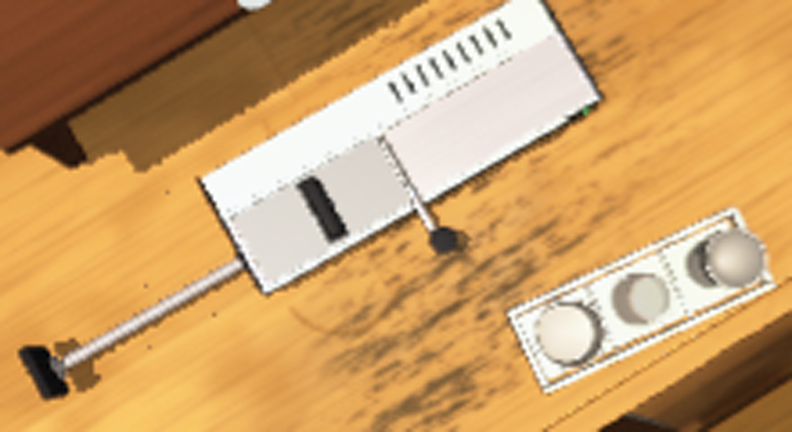

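The crop shows the cup, glass and jigger in bays 1 to 3 along the dish. The glass is in the middle bay at crop (640,298). Its measured top is at z 0.061, which matches 3+57 mm. I'll refine the cabinet pose and plan the approach to the shutter.

```bash
cat >> h.py <<'E'
from scipy.optimize import least_squares
def plan(xyz,yawdeg):
    """tool shift and turn units from the measured pose to a tool-down target"""
    o=robot.get_obs(); psi=o['ee_rot'][2]; R=cv2.Rodrigues(np.array([0,0,psi]))[0]@np.diag([1.,-1,-1])
    d=R.T@(np.array(xyz)-o['tool_pos']); t=(np.degrees(psi)-yawdeg+180)%360-180
    print('t=%.2f'%o['time'],'shift',d.round(4),'turn',round(t/10,2),'pose',o['tool_pos'].round(4),np.degrees(psi).round(2),'F',o['wrist_force'].round(1),'w',round(o['width'],4))
def cab(p,C):
    a=np.radians(C[2]); c,s=np.cos(a),np.sin(a)
    return np.array([C[0]+c*p[0]-s*p[1],C[1]+s*p[0]+c*p[1],p[2]])
E
python3 - <<'E'
from h import *
import pickle
for cam in ['top','side']:
    s=pickle.load(open(cam+'0.pkl','rb')); W=world(s)
    C=np.array([.5647,-.0799,28.6]); a=np.radians(C[2])
    ex=np.array([np.cos(a),np.sin(a)]);ey=np.array([-ex[1],ex[0]])
    D=W[...,:2]-C[:2]; x=D@ex*1e3;y=D@ey*1e3;z=W[...,2]*1e3
    def st(n,m): print(cam,n,m.sum(),[np.percentile(q[m],[2,50,98]).round(1) if m.any() else 0 for q in (x,y,z)])
    st('roof back',(x>35)&(x<90)&(y>-200)&(y<160)&(z>75)&(z<100))
    st('bar',(abs(x)<35)&(y>30)&(y<100)&(z>104)&(z<125))
    st('knob',(x<-50)&(x>-90)&(abs(y)<30)&(z>104)&(z<125))
    st('paddle',(abs(x)<40)&(y>285)&(y<330)&(z>85)&(z<110))
    st('frontface',(x>-60)&(x<0)&(y>-150)&(y<120)&(z>40)&(z<65))
C=[.5647,-.0799,28.6]
plan(cab([0,.064,.2],C),28.6)
E
```

```text
top roof back 1269 [array([35.6, 51.2, 66.7]), array([-160.6,  -15.6,  128.3]), array([82.2, 86. , 90. ])]
top bar 82 [array([-22.9,  -0.1,  22.4]), array([56.2, 62. , 67.6]), array([111.1, 114.6, 118.7])]
top knob 51 [array([-75.4, -66.5, -57.3]), array([-11.9,  -2.7,   6.2]), array([114.5, 117. , 121. ])]
top paddle 68 [array([-20.8,  -1.3,  20. ]), array([302.1, 304.9, 311. ]), array([ 87.1,  98.3, 101.8])]
top frontface 1 [array([-31.1, -31.1, -31.1]), array([-11.4, -11.4, -11.4]), array([41.1, 41.1, 41.1])]
side roof back 987 [array([37.4, 51.5, 65. ]), array([-167.4,  -41.3,  126.3]), array([83. , 85.8, 88.3])]
side bar 117 [array([-26.5,  -6.6,  20.4]), array([53.8, 57.6, 65.1]), array([104.8, 113. , 116.4])]
side knob 84 [array([-78. , -71.3, -59.5]), array([-14.1,  -6.1,   4.1]), array([104.7, 116.6, 119.5])]
side paddle 92 [array([-24.6,  -5.1,  16.8]), array([300. , 303. , 309.6]), array([85.5, 94.5, 99.9])]
side frontface 777 [array([-34.8, -32.2, -29.1]), array([-145.9,  -38.7,  112.9]), array([40.7, 52.8, 64.2])]
t=0.10 shift [-0.4948 -0.3471  0.0044] turn 12.66 pose [0.2304 0.4989 0.2044] 155.2 F [-0.7  0.2  1. ] w 0.0943
```

>>> carry_out:
  steps:
    - [[-0.049, -0.035, 0], 1, -1]
    - [[-0.1, -0.07, 0], 2, -1]
    - [[-0.15, -0.105, 0], 3, -1]
    - [[-0.2, -0.14, 0], 4, -1]
    - [[-0.25, -0.175, 0], 5, -1]
    - [[-0.3, -0.21, 0], 6, -1]
    - [[-0.35, -0.245, 0], 7, -1]
    - [[-0.4, -0.28, 0], 8, -1]
    - [[-0.45, -0.315, 0], 9, -1]
    - [[-0.495, -0.347, 0], 10, -1]

```text
time: 1.35
tool_pos: [0.535, -0.0254, 0.2049]
ee_rot: [-3.141, 0.0, 0.957]
wrist_force: [0.4, -0.4, 0.9]
width: 0.0941
finger_force: 0.0
```

```bash
python3 - <<'E'
from h import *
plan(cab([0,.064,.2],[.5647,-.0799,28.6]),28.6)
E
```

```text
t=1.35 shift [ 0.0008 -0.0017  0.0049] turn 2.62 pose [ 0.535  -0.0254  0.2049] 54.83 F [ 0.4 -0.4  0.9] w 0.0941
```

>>> carry_out:
  steps:
    - [[0.001, -0.002, 0.0], 1, -1]
    - [[0.001, -0.002, 0.0], 2, -1]
    - [[0.001, -0.002, 0], 2.62, -1]
    - [[0.001, -0.002, 0], 2.62, -1]
    - [[0.001, -0.002, 0], 2.62, -1]

```text
time: 1.98
tool_pos: [0.5333, -0.0213, 0.2052]
ee_rot: [-3.141, 0.0, 0.508]
wrist_force: [-0.3, -0.1, 0.0]
width: 0.0936
finger_force: 0.0
```

```bash
python3 - <<'E'
from h import *
s=snap('wrist'); save(s,'w1'); W=world(s)
C=np.array([.5647,-.0799,28.6]); a=np.radians(C[2])
ex=np.array([np.cos(a),np.sin(a)]);ey=np.array([-ex[1],ex[0]])
D=W[...,:2]-C[:2]; x=D@ex*1e3;y=D@ey*1e3;z=W[...,2]*1e3
def st(n,m): print(n,m.sum(),[np.percentile(q[m],[2,50,98]).round(1) if m.any() else 0 for q in (x,y,z)])
st('roof back',(x>35)&(x<90)&(y>-200)&(y<160)&(z>75)&(z<100))
st('bar',(abs(x)<35)&(y>30)&(y<100)&(z>108)&(z<125))
st('knob',(x<-50)&(x>-90)&(abs(y)<30)&(z>110)&(z<125))
plan(cab([0,.062,.096],C),28.6)
E
```

```text
roof back 13309 [array([35.6, 51.5, 66.7]), array([-163.7,  -18.5,  127. ]), array([84.6, 86.6, 88.3])]
bar 801 [array([-22.5,   1.5,  22.9]), array([54.7, 60.4, 66. ]), array([112.2, 115.2, 116.8])]
knob 477 [array([-75.1, -64.7, -56.5]), array([-12.6,  -3.4,   5.7]), array([111.7, 117.8, 119.3])]
t=2.02 shift [-0.0005  0.0045  0.1093] turn 0.05 pose [ 0.5333 -0.0212  0.2053] 29.08 F [ 0.2 -0.9 -0.1] w 0.0941
```

View pics/w1.png

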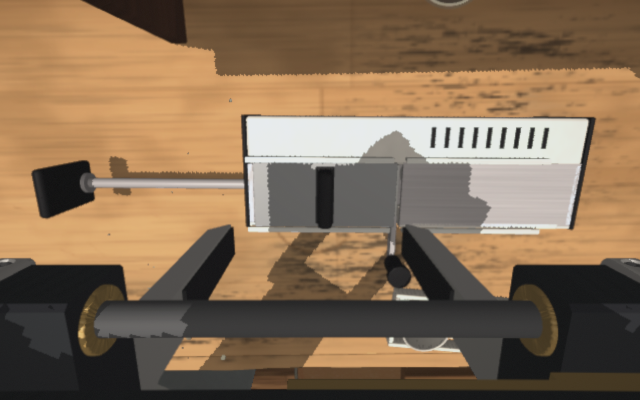

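The wrist view shows the bar at (325,197) with the cabinet axes level in the image. There's a gap at the left end of the shutter, so it starts about 6 mm ajar.

>>> carry_out:
  steps:
    - [[0, 0.0045, 0.05], 0.05, -1]
    - [[0, 0.0045, 0.1], 0.05, -1]
    - [[0, 0.0045, 0.108], 0.05, -1]
    - [[0, 0.0045, 0.108], 0.05, 1]
    - [[0, 0.0045, 0.108], 0.05, 1]
    - [[0, 0.0045, 0.108], 0.05, 1]
    - [[0, 0.0045, 0.108], 0.05, 1]
    - [[0, 0.0045, 0.108], 0.05, 1]

```text
time: 3.02
tool_pos: [0.5358, -0.0253, 0.098]
ee_rot: [3.141, -0.001, 0.498]
wrist_force: [-0.1, 0.4, -0.5]
width: 0.0475
finger_force: 0.0
```

>>> carry_out:
  steps:
    - [[0, 0, 0], 0, 1]
    - [[0, 0, 0], 0, 1]
    - [[0, 0, 0], 0, 1]
    - [[0, 0, 0], 0, 1]
    - [[0, 0, 0], 0, 1]
    - [[0, 0, 0], 0, 1]

```text
time: 3.78
tool_pos: [0.5357, -0.0256, 0.0974]
ee_rot: [3.141, 0.0, 0.497]
wrist_force: [0.7, -1.2, -0.8]
width: 0.0117
finger_force: 30.0
```

>>> carry_out:
  steps:
    - [[0, 0.015, 0], 0, 1]
    - [[0, 0.03, 0], 0, 1]
    - [[0, 0.05, 0], 0, 1]
    - [[0, 0.07, 0], 0, 1]
    - [[0, 0.09, 0], 0, 1]
    - [[0, 0.105, 0], 0, 1]
    - [[0, 0.118, 0], 0, 1]
    - [[0, 0.118, 0], 0, 1]

```text
time: 4.78
tool_pos: [0.5932, -0.1308, 0.0974]
ee_rot: [3.139, -0.001, 0.496]
wrist_force: [3.4, -0.7, -1.4]
width: 0.0115
finger_force: 30.0
```

```bash
python3 - <<'E'
from h import *
o=robot.get_obs();print(o['wrist_force'])
plan(cab([0,.062-.118,.097],[.5647,-.0799,28.6]),28.6)
import pickle
s=pickle.load(open('top0.pkl','rb')); W=world(s); X=W
m=np.zeros(X.shape[:2],bool); m[218:248,392:425]=1; m&=(W[...,2]>.055)&(W[...,2]<.066)
print('glass top',W[m].mean(0),m.sum(),cv2.minEnclosingCircle((W[m][:,:2]*1e3).astype(np.float32)))
E
```

```text
[ 3.40980635 -0.72476536 -1.39200009]
t=4.78 shift [-0.0006 -0.0023  0.0004] turn -0.02 pose [ 0.5932 -0.1308  0.0974] 28.44 F [ 3.4 -0.7 -1.4] w 0.0115
glass top [ 0.46391196 -0.27734924  0.0585131 ] 131 ((463.5698547363281, -277.5760803222656), 18.24341583251953)
```

>>> carry_out:
  steps:
    - [[0, 0.002, 0], 0, -0.5]
    - [[0, 0.002, 0], 0, -0.7]
    - [[0, 0.002, 0], 0, -1]
    - [[0, 0.002, -0.03], 0, -1]
    - [[0, 0.002, -0.08], 0, -1]
    - [[0, 0.002, -0.11], 0, -1]

```text
time: 5.52
tool_pos: [0.5934, -0.1308, 0.2106]
ee_rot: [3.139, -0.002, 0.498]
wrist_force: [-0.4, 0.2, 0.3]
width: 0.0682
finger_force: 0.0
```

```bash
python3 - <<'E'
from h import *
plan([.4637,-.2775,.16],113.5)
E
```

```text
t=5.53 shift [-0.184   0.067   0.0506] turn -8.5 pose [ 0.5934 -0.1308  0.2106] 28.52 F [-0.4  0.2  0.3] w 0.0682
```

>>> carry_out:
  steps:
    - [[-0.025, 0.01, 0], -1, -1]
    - [[-0.05, 0.02, 0], -2, -1]
    - [[-0.075, 0.03, 0.01], -3, -1]
    - [[-0.1, 0.04, 0.015], -4, -1]
    - [[-0.125, 0.05, 0.02], -5, -1]
    - [[-0.15, 0.06, 0.03], -6, -1]
    - [[-0.175, 0.065, 0.04], -7, -1]
    - [[-0.184, 0.067, 0.05], -8, -1]
    - [[-0.184, 0.067, 0.05], -8.5, -1]
    - [[-0.184, 0.067, 0.05], -8.5, -1]

```text
time: 6.78
tool_pos: [0.4629, -0.2773, 0.1575]
ee_rot: [-3.142, -0.0, 1.98]
wrist_force: [-0.3, -0.3, -0.2]
width: 0.0941
finger_force: 0.0
```

```bash
python3 - <<'E'
from h import *
s=snap('wrist'); save(s,'w2'); W=world(s)
m=(W[...,2]>.055)&(W[...,2]<.066)&(np.hypot(W[...,0]-.4637,W[...,1]+.2775)<.03)
print('glass top',m.sum(),cv2.minEnclosingCircle((W[m][:,:2]*1e3).astype(np.float32)),np.median(W[m],0))
plan([.4637,-.2775,.026],113.5)
E
```

```text
glass top 1429 ((463.277099609375, -279.2295227050781), 18.6821346282959) [ 0.46302886 -0.27852427  0.05908476]
t=6.83 shift [-0.0004  0.0005  0.1317] turn -0.01 pose [ 0.4631 -0.2773  0.1577] 113.42 F [ 0.7 -0.2  0.6] w 0.0941
```

View pics/w2.png

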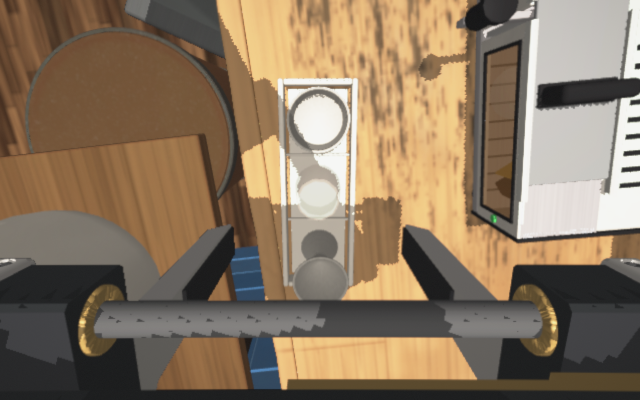

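The dish is level in the image. The glass, at (318,195), is centred between the fingers.

>>> carry_out:
  steps:
    - [[-0.001, 0, 0.05], 0, -0.6]
    - [[-0.001, 0, 0.09], 0, -0.6]
    - [[-0.001, 0, 0.12], 0, -0.6]
    - [[-0.001, 0, 0.131], 0, -0.6]
    - [[-0.001, 0, 0.131], 0, 0.5]
    - [[-0.001, 0, 0.131], 0, 0.5]
    - [[-0.001, 0, 0.131], 0, 0.5]
    - [[-0.001, 0, 0.131], 0, 0.5]
    - [[-0.001, 0, 0.131], 0, 0.5]
    - [[-0.001, 0, 0.131], 0, 0.5]

```text
time: 8.07
tool_pos: [0.4641, -0.2789, 0.0276]
ee_rot: [3.141, 0.002, 1.981]
wrist_force: [-0.9, 0.0, 5.6]
width: 0.0395
finger_force: 30.1
```

>>> carry_out:
  steps:
    - [[0, 0, -0.01], 0, 0.5]
    - [[0, 0, -0.03], 0, 0.5]
    - [[0, 0, -0.06], 0, 0.5]
    - [[0, 0, -0.1], 0, 0.5]
    - [[0, 0, -0.14], 0, 0.5]
    - [[0, 0, -0.16], 0, 0.5]

```text
time: 8.82
tool_pos: [0.4642, -0.2786, 0.1891]
ee_rot: [3.14, 0.002, 1.981]
wrist_force: [0.3, 1.2, -1.4]
width: 0.0397
finger_force: 29.9
```

```bash
python3 - <<'E'
from h import *
plan(cab([0,.063,.187],[.5647,-.0799,28.6]),28.6)
E
```

```text
t=8.82 shift [0.2048 0.1658 0.0021] turn 8.49 pose [ 0.4642 -0.2786  0.1891] 113.51 F [ 0.3  1.2 -1.4] w 0.0397
```

>>> carry_out:
  steps:
    - [[0.024, 0.019, 0], 1, 0.5]
    - [[0.048, 0.039, 0], 2, 0.5]
    - [[0.072, 0.059, 0], 3, 0.5]
    - [[0.096, 0.078, 0], 4, 0.5]
    - [[0.12, 0.098, 0], 5, 0.5]
    - [[0.145, 0.117, 0], 6, 0.5]
    - [[0.17, 0.137, 0], 7, 0.5]
    - [[0.193, 0.156, 0], 8, 0.5]
    - [[0.205, 0.166, 0], 8.5, 0.5]
    - [[0.205, 0.166, 0], 8.5, 0.5]

```text
time: 10.07
tool_pos: [0.5338, -0.0231, 0.186]
ee_rot: [-3.141, 0.001, 0.501]
wrist_force: [-1.4, 0.3, -0.4]
width: 0.0401
finger_force: 29.9
```

```bash
python3 - <<'E'
from h import *
s=snap('side'); t=snap('wrist')
a=cv2.resize(s['image'][90:270,210:430],(640,524)); cv2.imwrite('pics/s3.png',a[...,::-1])
W=world(t); C=np.array([.5647,-.0799,28.6]); a=np.radians(C[2])
ex=np.array([np.cos(a),np.sin(a)]);ey=np.array([-ex[1],ex[0]])
D=W[...,:2]-C[:2]; x=D@ex*1e3;y=D@ey*1e3;z=W[...,2]*1e3
m=(x>35)&(x<90)&(y>-200)&(y<160)&(z>75)&(z<100)
print([np.percentile(q[m],[1,99]) for q in (x,y)])
m=(abs(x)<35)&(y>-100)&(y<30)&(z>108)&(z<125); print('bar',m.sum(),[np.percentile(q[m],[1,99]) for q in (x,y)])
plan(cab([0,.063,.044],C),28.6)
E
```

```text
[array([35.16919355, 67.08097924]), array([-165.11353946,  129.41878486])]
bar 1122 [array([-23.14693487,  23.21279689]), array([-63.86555448, -51.95582297])]
t=10.18 shift [0.0007 0.0006 0.1421] turn -0.0 pose [ 0.5337 -0.0244  0.1861] 28.59 F [-0.4  0.6 -0.8] w 0.0401
```

View pics/s3.png

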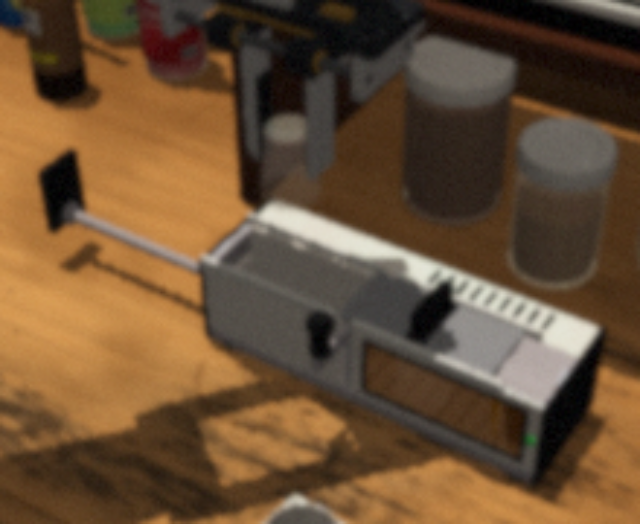

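The glass hangs upright at crop (290,150) over the open lock, and the bar is back at y −58.

>>> carry_out:
  steps:
    - [[0.0005, 0.0005, 0.04], 0, 0.5]
    - [[0.0005, 0.0005, 0.07], 0, 0.5]
    - [[0.0005, 0.0005, 0.085], 0, 0.5]
    - [[0.0005, 0.0005, 0.095], 0, 0.5]
    - [[0.0005, 0.0005, 0.105], 0, 0.5]
    - [[0.0005, 0.0005, 0.105], 0, 0.5]

```text
time: 10.92
tool_pos: [0.5346, -0.0244, 0.0813]
ee_rot: [-3.141, 0.0, 0.498]
wrist_force: [-0.7, 0.3, -0.6]
width: 0.0398
finger_force: 29.9
```

Glass underside is about 57 mm, well inside the opening, with no side force.

>>> carry_out:
  steps:
    - [[0, 0, 0.01], 0, 0.5]
    - [[0, 0, 0.02], 0, 0.5]
    - [[0, 0, 0.028], 0, 0.5]
    - [[0, 0, 0.034], 0, 0.5]
    - [[0, 0, 0.036], 0, 0.5]
    - [[0, 0, 0.037], 0, 0.5]
    - [[0, 0, 0.037], 0, 0.5]

```text
time: 11.8
tool_pos: [0.5349, -0.0244, 0.0447]
ee_rot: [3.141, -0.0, 0.497]
wrist_force: [-0.6, -0.5, -0.6]
width: 0.0398
finger_force: 29.9
```

>>> carry_out:
  steps:
    - [[0, 0, 0.001], 0, 0.5]
    - [[0, 0, 0.002], 0, 0.5]
    - [[0, 0, 0.003], 0, 0.5]
    - [[0, 0, 0.003], 0, 0.5]

```text
time: 12.3
tool_pos: [0.5351, -0.0243, 0.0426]
ee_rot: [3.141, -0.001, 0.498]
wrist_force: [-2.5, 0.6, 4.8]
width: 0.0401
finger_force: 30.1
```

>>> carry_out:
  steps:
    - [[0, 0, 0], 0, 0.0]
    - [[0, 0, 0], 0, -0.2]
    - [[0, 0, 0], 0, -0.2]
    - [[0, 0, 0], 0, -0.2]
    - [[0, 0, -0.02], 0, -0.2]
    - [[0, 0, -0.06], 0, -0.2]
    - [[0, 0, -0.11], 0, -0.2]
    - [[0, 0, -0.15], 0, -0.2]

```text
time: 13.3
tool_pos: [0.535, -0.0244, 0.1935]
ee_rot: [3.141, -0.001, 0.497]
wrist_force: [1.3, -0.0, -0.0]
width: 0.0565
finger_force: 0.0
```

```bash
python3 - <<'E'
from h import *
s=snap('top'); W=world(s); C=np.array([.5647,-.0799,28.6]); a=np.radians(C[2])
t=snap('wrist');
for n,W in (('t',W),('w',world(t))):
    ex=np.array([np.cos(a),np.sin(a)]);ey=np.array([-ex[1],ex[0]])
    D=W[...,:2]-C[:2]; x=D@ex*1e3;y=D@ey*1e3;z=W[...,2]*1e3
    m=(abs(x)<27)&(y>5)&(y<118)&(z>66)&(z<80)
    print(n,m.sum(),[np.percentile(q[m],[2,50,98]).round(1) for q in (x,y,z)] if m.any() else '')
plan(cab([0,-.058,.2],C),28.6)
save(t,'w4')
E
```

```text
t 14 [array([-17.3, -14.7, -11. ]), array([59.3, 69.1, 77.5]), array([67.4, 72.5, 75. ])]
w 1256 [array([-15.5,   2. ,  18.3]), array([45.9, 62.6, 79.2]), array([68.4, 74. , 75.6])]
t=13.40 shift [-0.0024  0.1194 -0.0024] turn -0.01 pose [ 0.5376 -0.0248  0.1976] 28.51 F [0.1 0.5 0.1] w 0.0565
```

View pics/w4.png

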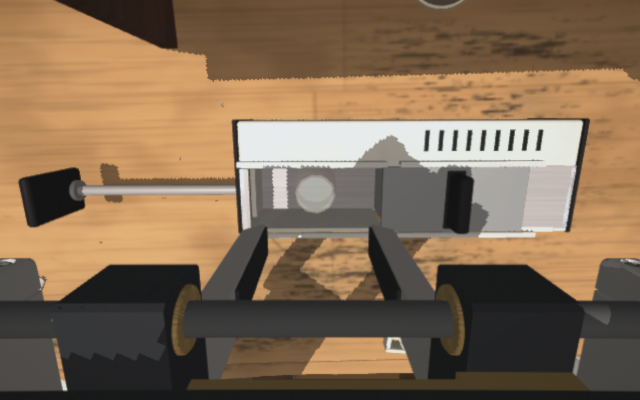

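The glass stands in the lock at (315,194), measured at cabinet (1, 63) with its top at z 75. Next I'll go back to the bar at (458,200).

>>> carry_out:
  steps:
    - [[-0.002, 0.04, 0], 0, -0.2]
    - [[-0.002, 0.09, 0], 0, -0.2]
    - [[-0.002, 0.12, 0], 0, -0.2]
    - [[-0.002, 0.12, 0], 0, -0.2]

```text
time: 13.9
tool_pos: [0.5899, -0.1322, 0.1889]
ee_rot: [-3.139, 0.002, 0.495]
wrist_force: [-0.8, -0.1, 0.2]
width: 0.0566
finger_force: 0.0
```

```bash
python3 - <<'E'
from h import *
plan([.5934,-.1308,.097],28.6)
E
```

```text
t=13.90 shift [0.0037 0.0004 0.0919] turn -0.03 pose [ 0.5899 -0.1322  0.1889] 28.35 F [-0.8 -0.1  0.2] w 0.0566
```

>>> carry_out:
  steps:
    - [[0.002, 0, 0.04], 0, -0.2]
    - [[0.002, 0, 0.08], 0, -0.2]
    - [[0.002, 0, 0.092], 0, -0.2]
    - [[0.002, 0, 0.092], 0, 1]
    - [[0.002, 0, 0.092], 0, 1]
    - [[0.002, 0, 0.092], 0, 1]
    - [[0.002, 0, 0.092], 0, 1]
    - [[0.002, 0, 0.092], 0, 1]
    - [[0.002, 0, 0.092], 0, 1]
    - [[0.002, 0, 0.092], 0, 1]

```text
time: 15.15
tool_pos: [0.5925, -0.1301, 0.1002]
ee_rot: [3.14, -0.001, 0.497]
wrist_force: [0.8, -1.3, 2.9]
width: 0.0117
finger_force: 30.0
```

>>> carry_out:
  steps:
    - [[0, -0.015, 0], 0, 1]
    - [[0, -0.035, 0], 0, 1]
    - [[0, -0.055, 0], 0, 1]
    - [[0, -0.075, 0], 0, 1]
    - [[0, -0.095, 0], 0, 1]
    - [[0, -0.11, 0], 0, 1]
    - [[0, -0.118, 0], 0, 1]
    - [[0, -0.121, 0], 0, 1]
    - [[0, -0.121, 0], 0, 1]

```text
time: 16.27
tool_pos: [0.5333, -0.0217, 0.1001]
ee_rot: [-3.141, -0.0, 0.499]
wrist_force: [-0.6, -0.7, 6.8]
width: 0.0119
finger_force: 30.0
```

```bash
python3 - <<'E'
from h import *
plan(cab([0,.068,.1],[.5647,-.0799,28.6]),28.6)
E
```

```text
t=16.27 shift [-0.0002 -0.0019  0.0001] turn -0.0 pose [ 0.5333 -0.0217  0.1001] 28.58 F [-0.6 -0.7  6.8] w 0.0119
```

>>> carry_out:
  steps:
    - [[0, -0.001, 0], 0, 1]
    - [[0, -0.002, 0], 0, 1]
    - [[0, -0.003, 0], 0, 1]
    - [[0, -0.004, 0], 0, 1]
    - [[0, -0.004, 0], 0, 1]

```text
time: 16.9
tool_pos: [0.5326, -0.0204, 0.1001]
ee_rot: [3.138, -0.001, 0.498]
wrist_force: [2.5, -5.9, 4.6]
width: 0.012
finger_force: 30.0
```

>>> carry_out:
  steps:
    - [[0, -0.002, 0], 0, -0.2]
    - [[0, -0.002, 0], 0, -0.2]
    - [[0, -0.002, 0], 0, -0.2]
    - [[0, -0.002, -0.03], 0, -0.2]
    - [[0, -0.002, -0.06], 0, -0.2]

```text
time: 17.52
tool_pos: [0.5302, -0.0174, 0.1587]
ee_rot: [-3.139, 0.003, 0.498]
wrist_force: [1.0, 0.1, -0.4]
width: 0.0556
finger_force: 0.0
```

```bash
python3 - <<'E'
from h import *
C=[.5647,-.0799,28.6]
plan(cab([-.066,-.0035,.16],C),28.6)
s=snap('top'); W=world(s); C=np.array(C); a=np.radians(C[2])
ex=np.array([np.cos(a),np.sin(a)]);ey=np.array([-ex[1],ex[0]])
W2=world(snap('wrist'))
for W in (W,W2):
    D=W[...,:2]-C[:2]; x=D@ex*1e3;y=D@ey*1e3;z=W[...,2]*1e3
    for n,m in (('bar',(abs(x)<35)&(y>30)&(y<100)&(z>108)&(z<125)),('knob',(x<-50)&(x>-90)&(abs(y)<30)&(z>112)&(z<125)),('roof',(x>35)&(x<90)&(y>-200)&(y<160)&(z>75)&(z<100))):
        print(n,m.sum(),[np.percentile(q[m],[2,50,98]).round(1) if m.any() else 0 for q in (x,y,z)])
E
```

```text
t=17.52 shift [-0.0655  0.075  -0.0013] turn -0.01 pose [ 0.5302 -0.0174  0.1587] 28.53 F [ 1.   0.1 -0.4] w 0.0556
bar 5 [array([-23.6, -22.4, -21. ]), array([65.1, 68.5, 72.9]), array([112.6, 113.5, 114.5])]
knob 52 [array([-75.3, -66.3, -57.3]), array([-11.5,  -2.6,   6.7]), array([113.7, 117.7, 121.2])]
roof 444 [array([35.8, 51. , 67. ]), array([-163.9, -113.2,  -62.1]), array([81.6, 86. , 89.7])]
bar 1076 [array([-21.9,   2. ,  23. ]), array([61.4, 67. , 72.7]), array([111.8, 115.2, 116.8])]
knob 0 [0, 0, 0]
roof 17636 [array([35.6, 51.5, 66.7]), array([-163.4,  -18.1,  126.9]), array([84.7, 86.6, 88.2])]
```

>>> carry_out:
  steps:
    - [[-0.033, 0.037, -0.005], 0, -0.2]
    - [[-0.065, 0.074, -0.005], 0, -0.2]
    - [[-0.065, 0.074, 0], 0, -0.2]
    - [[-0.065, 0.074, 0], 0, -0.2]

```text
time: 18.12
tool_pos: [0.5086, -0.1134, 0.1573]
ee_rot: [-3.138, 0.002, 0.497]
wrist_force: [-0.9, -0.4, 0.6]
width: 0.0564
finger_force: 0.0
```

```bash
python3 - <<'E'
from h import *
plan(cab([-.066,-.003,.08],[.5647,-.0799,28.6]),28.6)
E
```

```text
t=18.12 shift [-0.0007  0.0005  0.0773] turn -0.01 pose [ 0.5086 -0.1134  0.1573] 28.49 F [-0.9 -0.4  0.6] w 0.0564
```

>>> carry_out:
  steps:
    - [[-0.001, 0, 0.035], 0, -0.2]
    - [[-0.001, 0, 0.065], 0, -0.2]
    - [[-0.001, 0, 0.077], 0, -0.2]
    - [[-0.001, 0, 0.077], 0, 1]
    - [[-0.001, 0, 0.077], 0, 1]
    - [[-0.001, 0, 0.077], 0, 1]
    - [[-0.001, 0, 0.077], 0, 1]
    - [[-0.001, 0, 0.077], 0, 1]
    - [[-0.001, 0, 0.077], 0, 1]
    - [[-0.001, 0, 0.077], 0, 1]

```text
time: 19.38
tool_pos: [0.5092, -0.1149, 0.0834]
ee_rot: [3.141, -0.001, 0.497]
wrist_force: [-0.9, 0.2, 5.5]
width: 0.0192
finger_force: 30.0
```

>>> carry_out:
  steps:
    - [[0, 0, -0.005], 0, 1]
    - [[0, 0, -0.012], 0, 1]
    - [[0, 0, -0.022], 0, 1]
    - [[0, 0, -0.034], 0, 1]
    - [[0, 0, -0.046], 0, 1]
    - [[0, 0, -0.056], 0, 1]
    - [[0, 0, -0.062], 0, 1]
    - [[0, 0, -0.064], 0, 1]
    - [[0, 0, -0.064], 0, 1]

```text
time: 20.5
tool_pos: [0.5091, -0.1148, 0.1468]
ee_rot: [3.141, -0.001, 0.498]
wrist_force: [4.4, -0.9, -1.0]
width: 0.0191
finger_force: 30.0
```

>>> carry_out:
  steps:
    - [[0, 0, -0.001], 0, 1]
    - [[0, 0, -0.002], 0, 1]
    - [[0, 0, -0.003], 0, 1]
    - [[0, 0, -0.004], 0, 1]
    - [[0, 0, -0.004], 0, 1]

```text
time: 21.12
tool_pos: [0.509, -0.1147, 0.1496]
ee_rot: [-3.142, -0.0, 0.497]
wrist_force: [8.1, -1.5, -4.9]
width: 0.0194
finger_force: 30.0
```

>>> carry_out:
  steps:
    - [[0, 0, 0.002], 0, -0.2]
    - [[0, 0, 0.002], 0, -0.2]
    - [[0, 0, 0.002], 0, -0.2]
    - [[0, 0, -0.02], 0, -0.2]
    - [[0, 0, -0.06], 0, -0.2]
    - [[0, 0, -0.06], 0, -0.2]

```text
time: 21.88
tool_pos: [0.5103, -0.1153, 0.2146]
ee_rot: [3.136, -0.005, 0.497]
wrist_force: [0.5, 0.4, -0.5]
width: 0.0565
finger_force: 0.0
```

```bash
python3 - <<'E'
from h import *
C=[.5647,-.0799,28.6]
plan(cab([0,.3065,.21],C),28.6)
W2=world(snap('side')); C=np.array(C); a=np.radians(C[2])
ex=np.array([np.cos(a),np.sin(a)]);ey=np.array([-ex[1],ex[0]])
for W in (W2,):
    D=W[...,:2]-C[:2]; x=D@ex*1e3;y=D@ey*1e3;z=W[...,2]*1e3
    for n,m in (('knob',(x<-50)&(x>-90)&(abs(y)<16)&(z>140)&(z<188)),('paddle',(abs(x)<40)&(y>285)&(y<330)&(z>50)&(z<110))):
        print(n,m.sum(),[np.percentile(q[m],[2,50,98]).round(1) if m.any() else 0 for q in (x,y,z)])
E
```

```text
t=21.88 shift [ 0.0642 -0.3117  0.0046] turn -0.01 pose [ 0.5103 -0.1153  0.2146] 28.5 F [ 0.5  0.4 -0.5] w 0.0565
knob 175 [array([-78.3, -72.5, -53.2]), array([-14. ,  -6.4,   3.3]), array([141.4, 171.5, 184.9])]
paddle 260 [array([-24.9,  -6.6,  16.8]), array([299.1, 302.4, 308.7]), array([51.9, 77.2, 99.6])]
```

>>> carry_out:
  steps:
    - [[0.01, -0.05, 0], 0, -0.2]
    - [[0.02, -0.1, 0], 0, -0.2]
    - [[0.03, -0.15, 0], 0, -0.2]
    - [[0.042, -0.2, 0], 0, -0.2]
    - [[0.052, -0.25, 0], 0, -0.2]
    - [[0.064, -0.311, 0.02], 0, -0.2]
    - [[0.064, -0.311, 0.04], 0, -0.2]
    - [[0.064, -0.311, 0.05], 0, -0.2]

```text
time: 22.92
tool_pos: [0.4146, 0.1893, 0.1576]
ee_rot: [-3.141, 0.005, 0.499]
wrist_force: [-0.4, -1.2, -0.2]
width: 0.0564
finger_force: 0.0
```

```bash
python3 - <<'E'
from h import *
plan(cab([0,.306,.072],[.5647,-.0799,28.6]),28.6)
E
```

```text
t=22.93 shift [0.0029 0.0022 0.0856] turn 0.0 pose [0.4146 0.1893 0.1576] 28.61 F [-0.4 -1.2 -0.2] w 0.0564
```

>>> carry_out:
  steps:
    - [[0.002, 0.001, 0.035], 0, -0.2]
    - [[0.002, 0.001, 0.065], 0, -0.2]
    - [[0.002, 0.001, 0.084], 0, -0.2]
    - [[0.002, 0.001, 0.084], 0, 1]
    - [[0.002, 0.001, 0.084], 0, 1]
    - [[0.002, 0.001, 0.084], 0, 1]
    - [[0.002, 0.001, 0.084], 0, 1]
    - [[0.002, 0.001, 0.084], 0, 1]
    - [[0.002, 0.001, 0.084], 0, 1]
    - [[0.002, 0.001, 0.084], 0, 1]

```text
time: 24.18
tool_pos: [0.419, 0.1892, 0.0769]
ee_rot: [3.141, -0.001, 0.498]
wrist_force: [0.6, -0.4, 1.8]
width: 0.0085
finger_force: 30.0
```

```bash
python3 - <<'E'
from h import *
plan(cab([0,.3065-.125,.075],[.5647,-.0799,28.6]),28.6)
E
```

```text
t=24.18 shift [-0.0008  0.1245  0.0019] turn -0.01 pose [0.419  0.1892 0.0769] 28.51 F [ 0.6 -0.4  1.8] w 0.0085
```

>>> carry_out:
  steps:
    - [[0, 0.01, 0], 0, 1]
    - [[0, 0.02, 0], 0, 1]
    - [[0, 0.028, 0], 0, 1]
    - [[0, 0.034, 0], 0, 1]
    - [[0, 0.04, 0], 0, 1]
    - [[0, 0.047, 0], 0, 1]
    - [[0, 0.054, 0], 0, 1]
    - [[0, 0.061, 0], 0, 1]
    - [[0, 0.068, 0], 0, 1]
    - [[0, 0.075, 0], 0, 1]

```text
time: 25.42
tool_pos: [0.455, 0.1234, 0.0769]
ee_rot: [-3.141, -0.001, 0.498]
wrist_force: [-0.7, 1.8, 5.0]
width: 0.0086
finger_force: 30.0
```

>>> carry_out:
  steps:
    - [[0, 0.007, 0], 0, 1]
    - [[0, 0.014, 0], 0, 1]
    - [[0, 0.021, 0], 0, 1]
    - [[0, 0.028, 0], 0, 1]
    - [[0, 0.034, 0], 0, 1]
    - [[0, 0.04, 0], 0, 1]
    - [[0, 0.045, 0], 0, 1]
    - [[0, 0.049, 0], 0, 1]
    - [[0, 0.052, 0], 0, 1]
    - [[0, 0.052, 0], 0, 1]

```text
time: 26.68
tool_pos: [0.4799, 0.0778, 0.0769]
ee_rot: [-3.141, -0.001, 0.497]
wrist_force: [-0.7, 3.2, 4.4]
width: 0.0086
finger_force: 30.0
```

```bash
cat >> h.py <<'E'
def rod():
    o=robot.get_obs(); a=np.radians(28.6); ey=np.array([-np.sin(a),np.cos(a)])
    print('t',o['time'],'rod %.1f mm'%(1e3*(np.array([.419,.1892])-o['tool_pos'][:2])@ey),'F along y %.2f'%(o['wrist_force'][:2]@ey),o['wrist_force'].round(1),'w',o['width'])
E
python3 -c "from h import *;rod()"
```

```text
t 26.675 rod 127.0 mm F along y 3.15 [-0.7  3.2  4.4] w 0.008649989632466711
```

>>> carry_out:
  steps:
    - [[0, 0.001, 0], 0, 1]
    - [[0, 0.002, 0], 0, 1]
    - [[0, 0.003, 0], 0, 1]
    - [[0, 0.004, 0], 0, 1]

```text
time: 27.18
tool_pos: [0.4816, 0.0747, 0.0769]
ee_rot: [-3.141, -0.001, 0.498]
wrist_force: [-0.7, 3.7, 5.6]
width: 0.0088
finger_force: 30.0
```

```bash
python3 -c "from h import *;rod()"
```

```text
t 27.175 rod 130.5 mm F along y 3.60 [-0.7  3.7  5.6] w 0.008808985530708085
```

>>> carry_out:
  steps:
    - [[0, 0.001, 0], 0, 1]
    - [[0, 0.002, 0], 0, 1]
    - [[0, 0.003, 0], 0, 1]
    - [[0, 0.003, 0], 0, 1]

```text
time: 27.68
tool_pos: [0.4831, 0.072, 0.0769]
ee_rot: [-3.141, -0.001, 0.498]
wrist_force: [-0.6, 3.7, 4.9]
width: 0.0087
finger_force: 30.0
```

>>> carry_out:
  steps:
    - [[0, 0.001, 0], 0, 1]
    - [[0, 0.002, 0], 0, 1]
    - [[0, 0.003, 0], 0, 1]
    - [[0, 0.003, 0], 0, 1]

```text
time: 28.18
tool_pos: [0.4845, 0.0693, 0.0769]
ee_rot: [-3.141, -0.001, 0.498]
wrist_force: [-1.7, 4.3, 4.4]
width: 0.0088
finger_force: 30.0
```

>>> carry_out:
  steps:
    - [[0, 0.001, 0], 0, 1]
    - [[0, 0.002, 0], 0, 1]
    - [[0, 0.002, 0], 0, 1]

```text
time: 28.55
tool_pos: [0.4855, 0.0675, 0.0769]
ee_rot: [-3.141, -0.002, 0.498]
wrist_force: [-1.6, 3.3, 6.3]
width: 0.009
finger_force: 30.0
```

Not touching the plate yet (3.7 N); continuing.

>>> carry_out:
  steps:
    - [[0, 0.001, 0], 0, 1]
    - [[0, 0.002, 0], 0, 1]
    - [[0, 0.003, 0], 0, 1]
    - [[0, 0.003, 0], 0, 1]

```text
time: 29.05
tool_pos: [0.4869, 0.0649, 0.0769]
ee_rot: [-3.141, -0.002, 0.498]
wrist_force: [-1.0, 2.9, 5.8]
width: 0.0087
finger_force: 30.0
```

>>> carry_out:
  steps:
    - [[0, 0.001, 0], 0, 1]
    - [[0, 0.002, 0], 0, 1]
    - [[0, 0.003, 0], 0, 1]
    - [[0, 0.003, 0], 0, 1]

```text
time: 29.55
tool_pos: [0.488, 0.0629, 0.0769]
ee_rot: [-3.139, -0.001, 0.498]
wrist_force: [-1.4, 5.6, 5.5]
width: 0.0087
finger_force: 30.0
```

>>> carry_out:
  steps:
    - [[0, 0.001, 0], 0, 1]
    - [[0, 0.002, 0], 0, 1]
    - [[0, 0.002, 0], 0, 1]

```text
time: 29.92
tool_pos: [0.4887, 0.0616, 0.0769]
ee_rot: [-3.138, -0.001, 0.498]
wrist_force: [-2.8, 6.8, 6.0]
width: 0.0088
finger_force: 30.0
```

```bash
python3 -c "from h import *;rod()"
```

```text
t 29.925 rod 145.4 mm F along y 7.33 [-2.8  6.8  6. ] w 0.008842553352452707
```

>>> carry_out:
  steps:
    - [[0, 0.001, 0], 0, 1]
    - [[0, 0.002, 0], 0, 1]
    - [[0, 0.002, 0], 0, 1]

```text
time: 30.3
tool_pos: [0.4894, 0.0603, 0.0769]
ee_rot: [-3.137, -0.001, 0.498]
wrist_force: [-2.1, 6.2, 7.2]
width: 0.0089
finger_force: 30.0
```

```bash
python3 -c "from h import *;rod()"
```

```text
t 30.3 rod 146.9 mm F along y 6.47 [-2.1  6.2  7.2] w 0.008859726914770313
```

>>> carry_out:
  steps:
    - [[0, 0.001, 0], 0, 1]
    - [[0, 0.002, 0], 0, 1]
    - [[0, 0.002, 0], 0, 1]

```text
time: 30.68
tool_pos: [0.4902, 0.0589, 0.0769]
ee_rot: [-3.137, -0.001, 0.498]
wrist_force: [-3.6, 8.3, 7.0]
width: 0.0088
finger_force: 30.0
```

```bash
python3 -c "from h import *;rod()"
```

```text
t 30.675 rod 148.5 mm F along y 9.07 [-3.6  8.3  7. ] w 0.008750499669475885
```

>>> carry_out:
  steps:
    - [[0, 0.001, 0], 0, 1]
    - [[0, 0.002, 0], 0, 1]
    - [[0, 0.002, 0], 0, 1]
    - [[0, 0.002, 0], 0, 1]

```text
time: 31.18
tool_pos: [0.491, 0.0573, 0.0769]
ee_rot: [-3.136, -0.001, 0.498]
wrist_force: [-3.8, 8.4, 6.8]
width: 0.0086
finger_force: 30.0
```

```bash
python3 -c "from h import *;rod()"
```

```text
t 31.175 rod 150.3 mm F along y 9.16 [-3.8  8.4  6.8] w 0.008600632419858532
```

>>> carry_out:
  steps:
    - [[0, 0.001, 0], 0, 1]
    - [[0, 0.001, 0], 0, 1]
    - [[0, 0.002, 0], 0, 1]
    - [[0, 0.002, 0], 0, 1]
    - [[0, 0.002, 0], 0, 1]

```text
time: 31.8
tool_pos: [0.4914, 0.0567, 0.0769]
ee_rot: [-3.134, -0.001, 0.499]
wrist_force: [-4.5, 11.2, 9.0]
width: 0.0086
finger_force: 30.1
```

```bash
python3 -c "from h import *;rod()"
```

```text
t 31.8 rod 150.9 mm F along y 12.00 [-4.5 11.2  9. ] w 0.008592176285258601
```

Force has risen to 12 N and motion has stalled, so the plate is at its stop. I'll bring the rod back out.

>>> carry_out:
  steps:
    - [[0, -0.005, 0], 0, 1]
    - [[0, -0.015, 0], 0, 1]
    - [[0, -0.03, 0], 0, 1]
    - [[0, -0.05, 0], 0, 1]
    - [[0, -0.07, 0], 0, 1]
    - [[0, -0.09, 0], 0, 1]
    - [[0, -0.11, 0], 0, 1]
    - [[0, -0.13, 0], 0, 1]
    - [[0, -0.147, 0], 0, 1]
    - [[0, -0.153, 0], 0, 1]

```text
time: 33.05
tool_pos: [0.4196, 0.1882, 0.0769]
ee_rot: [3.141, -0.001, 0.499]
wrist_force: [-0.4, 0.2, 5.6]
width: 0.0088
finger_force: 30.0
```

```bash
python3 -c "from h import *;rod()"
```

```text
t 33.05 rod 1.2 mm F along y 0.36 [-0.4  0.2  5.6] w 0.008750306534825327
```

Release, rise, and return to above the gate knob.

>>> carry_out:
  steps:
    - [[0, -0.001, 0], 0, -0.2]
    - [[0, -0.001, 0], 0, -0.2]
    - [[0, -0.001, 0], 0, -0.2]
    - [[0, -0.001, -0.05], 0, -0.2]
    - [[0, -0.001, -0.1], 0, -0.2]
    - [[0, -0.001, -0.145], 0, 0.9]
    - [[0, -0.001, -0.145], 0, 0.9]
    - [[0, -0.001, -0.145], 0, 0.9]

```text
time: 34.05
tool_pos: [0.4189, 0.1879, 0.2204]
ee_rot: [-3.141, 0.002, 0.497]
wrist_force: [0.2, -0.3, 0.4]
width: 0.0297
finger_force: 0.0
```

```bash
python3 - <<'E'
from h import *
C=[.5647,-.0799,28.6]
plan(cab([-.066,-.0035,.22],C),28.6)
W=world(snap('side')); C=np.array(C); a=np.radians(C[2])
ex=np.array([np.cos(a),np.sin(a)]);ey=np.array([-ex[1],ex[0]])
D=W[...,:2]-C[:2]; x=D@ex*1e3;y=D@ey*1e3;z=W[...,2]*1e3
for n,m in (('knob',(x<-50)&(x>-90)&(abs(y)<16)&(z>140)&(z<188)),('paddle',(abs(x)<40)&(y>265)&(y<330)&(z>50)&(z<110))):
    print(n,m.sum(),[np.percentile(q[m],[2,50,98]).round(1) if m.any() else 0 for q in (x,y,z)])
E
```

```text
t=34.05 shift [-0.0655  0.3086  0.0004] turn -0.01 pose [0.4189 0.1879 0.2204] 28.47 F [ 0.2 -0.3  0.4] w 0.0297
knob 178 [array([-78.4, -72.2, -53.2]), array([-13.9,  -6.2,   3.9]), array([141. , 170.7, 184.5])]
paddle 264 [array([-25. ,  -5.9,  16.7]), array([298. , 302.3, 309.2]), array([50.6, 76.3, 98.5])]
```

>>> carry_out:
  steps:
    - [[-0.01, 0.05, 0], 0, 1]
    - [[-0.021, 0.1, 0], 0, 1]
    - [[-0.032, 0.15, 0], 0, 1]
    - [[-0.043, 0.2, 0], 0, 1]
    - [[-0.053, 0.25, 0], 0, 1]
    - [[-0.065, 0.308, 0], 0, 1]
    - [[-0.065, 0.308, 0], 0, 1]
    - [[-0.065, 0.308, 0], 0, 1]

```text
time: 35.1
tool_pos: [0.5082, -0.1128, 0.2196]
ee_rot: [-3.138, 0.002, 0.497]
wrist_force: [-0.1, 1.1, 0.0]
width: 0.0003
finger_force: 0.0
```

```bash
python3 - <<'E'
from h import *
plan(cab([-.066,-.0035,.118],[.5647,-.0799,28.6]),28.6)
E
```

```text
t=35.10 shift [-0.0006  0.0016  0.1016] turn -0.01 pose [ 0.5082 -0.1128  0.2196] 28.48 F [-0.1  1.1  0. ] w 0.0003
```

>>> carry_out:
  steps:
    - [[-0.001, 0.001, 0.02], 0, 1]
    - [[-0.001, 0.001, 0.032], 0, 1]
    - [[-0.001, 0.001, 0.042], 0, 1]
    - [[-0.001, 0.001, 0.052], 0, 1]
    - [[-0.001, 0.001, 0.062], 0, 1]
    - [[-0.001, 0.001, 0.072], 0, 1]
    - [[-0.001, 0.001, 0.082], 0, 1]
    - [[-0.001, 0.001, 0.09], 0, 1]
    - [[-0.001, 0.001, 0.096], 0, 1]
    - [[-0.001, 0.001, 0.1], 0, 1]

```text
time: 36.35
tool_pos: [0.5089, -0.1148, 0.1212]
ee_rot: [3.141, -0.0, 0.497]
wrist_force: [1.4, 2.0, 2.7]
width: 0.0004
finger_force: 1.0
```

>>> carry_out:
  steps:
    - [[0, 0, 0.001], 0, 1]
    - [[0, 0, 0.002], 0, 1]
    - [[0, 0, 0.002], 0, 1]

```text
time: 36.72
tool_pos: [0.5087, -0.1149, 0.1195]
ee_rot: [3.141, -0.0, 0.497]
wrist_force: [0.7, 0.8, 1.3]
width: 0.0003
finger_force: 0.6
```

>>> carry_out:
  steps:
    - [[0, 0, 0.001], 0, 1]
    - [[0, 0, 0.002], 0, 1]
    - [[0, 0, 0.004], 0, 1]
    - [[0, 0, 0.005], 0, 1]
    - [[0, 0, 0.005], 0, 1]

```text
time: 37.35
tool_pos: [0.5089, -0.1151, 0.1185]
ee_rot: [3.139, -0.001, 0.497]
wrist_force: [-5.1, 2.8, 15.9]
width: 0.0006
finger_force: 8.0
```

The gate is at its bottom stop (knob top 118, 16 N). I'll retreat and check.

>>> carry_out:
  steps:
    - [[0, 0, -0.02], 0, 1]
    - [[0, 0, -0.07], 0, 1]
    - [[-0.05, 0, -0.12], 0, 1]
    - [[-0.1, 0, -0.15], 0, 1]
    - [[-0.15, 0, -0.15], 0, 1]
    - [[-0.15, 0, -0.15], 0, 1]
    - [[-0.15, 0, -0.15], 0, 1]

```text
time: 38.22
tool_pos: [0.3769, -0.1862, 0.2639]
ee_rot: [-3.141, 0.0, 0.497]
wrist_force: [0.1, 0.3, -0.1]
width: 0.0003
finger_force: 0.0
```

```bash
python3 - <<'E'
from h import *
C=np.array([.5647,-.0799,28.6]); a=np.radians(C[2])
ex=np.array([np.cos(a),np.sin(a)]);ey=np.array([-ex[1],ex[0]])
for c in ('side','top'):
    s=snap(c); W=world(s)
    D=W[...,:2]-C[:2]; x=D@ex*1e3;y=D@ey*1e3;z=W[...,2]*1e3
    for n,m in (('knob',(x<-50)&(x>-90)&(abs(y)<16)&(z>104)&(z<188)),('bar',(abs(x)<35)&(y>30)&(y<100)&(z>108)&(z<125)),('paddle',(abs(x)<40)&(y>265)&(y<330)&(z>50)&(z<110)),('lane',(abs(x)<27)&(y<-5)&(y>-130)&(z>20)&(z<82))):
        print(c,n,m.sum(),[np.percentile(q[m],[2,50,98]).round(1) if m.any() else 0 for q in (x,y,z)])
    if c=='side': cv2.imwrite('pics/s5.png',cv2.resize(s['image'][140:270,210:430],(780,461),interpolation=cv2.INTER_CUBIC)[...,::-1])
E
```

```text
side knob 85 [array([-78. , -71.7, -60.3]), array([-13.8,  -5.8,   4.3]), array([104.5, 116.8, 119.2])]
side bar 97 [array([-26.9,  -5.3,  18.8]), array([60.3, 64.7, 72.4]), array([109. , 114.1, 116.3])]
side paddle 263 [array([-25. ,  -6.6,  17.1]), array([298.2, 302.4, 309.2]), array([50.7, 76.6, 99.2])]
side lane 2 [array([-5.4,  0.8,  6.9]), array([-5.6, -5.5, -5.5]), array([81. , 81.4, 81.8])]
top knob 52 [array([-75.3, -66.3, -57.4]), array([-11.7,  -2.5,   6.8]), array([113.8, 117.3, 121.4])]
top bar 80 [array([-22.5,  -0.6,  21.6]), array([63. , 68.8, 74.5]), array([110.5, 114.7, 118.2])]
top paddle 124 [array([-21.9,  -1. ,  19.8]), array([281.9, 303. , 310.6]), array([ 50.2,  88.7, 101.5])]
top lane 20 [array([-25.3,   6.2,  26.7]), array([-124.3,  -70.3,   -8.3]), array([20.1, 81.4, 81.9])]
```

View pics/s5.png

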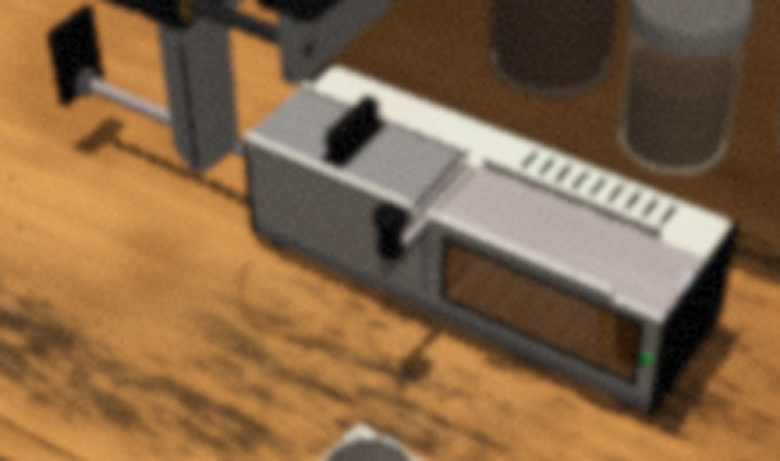

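The shutter bar at (352,130) is forward at y≈68. The knob at (390,232) is back at its shut height, the paddle is out, and the arm is clear.

```bash
python3 -c "
from bench import robot
print(robot.close_job())"
```

```text
the job is handed in; nothing more can be done
None
```

The job is handed in, with no verdict returned: the glass was pushed into the lane until the switch plate reached its stop, and my last check showed both doors shut, the rod out and the arm clear, though the glass itself couldn't be made out through the amber window.

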